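Turn the spice turntable until the salt faces front

TASK

Spin the spice turntable by pushing one of the upright posts on its rim with your fingertips until the salt shaker faces front, squarely in line with the fixed pointer, and leave it at rest there. Don't touch, lift or tip any of the jars on it, the salt shaker included, and leave the things standing round the turntable where they are.

Things in the scene. Friction and masses are not known exactly. Their poses are not given: they have to be found in the camera images.
- turntable: fixed steel foot of the spice turntable, a disc 144 mm across, standing on the worktop and unable to move. Origin on the turning axis, at worktop height; z up. Its -x axis is the turntable's FRONT: the pointer sticks out that way (in general towards the robot, up to about 45 degrees aside). Mind the range hood to the right of it, over the cooktop, whose underside is 570 mm above the worktop: an arm swinging over from the right must keep its elbow and wrist low or drawn in
- pointer (a point): tip of the pointer: a flat steel tongue 22 mm wide, fixed to the foot, that reaches out from under the tray and ends in a small upright cone 29 mm high, 135 mm from the turning axis. It marks the front and does not turn
- platter (a joint): turning angle of the round wooden tray, rad, counter-clockwise from above positive, counted from where it stood at the start; no stops within reach. The tray is 210 mm across; its cork floor is 26 mm and its rim's top 36 mm above the worktop. It turns with slight friction (under 1 N at a post), stays where it is left, and the jars ride along on it
- post0 (a point): top of one of the four like upright finger posts on the tray's rim: wooden pegs 14 mm thick with round tops, 97 mm from the turning axis and 90 degrees apart, rising from the tray to 118 mm above the worktop. The four jars stand farther in, the tallest reaching 132 mm above the worktop
- post1 (a point): top of another of the four posts, like post0, 90 degrees counter-clockwise from it
- post2 (a point): top of another of the four posts, like post0, 180 degrees counter-clockwise from it
- post3 (a point): top of another of the four posts, like post0, 270 degrees counter-clockwise from it
- salt_shaker: THE SALT SHAKER, the item wanted at the front: clear waisted shaker with a domed grey top with holes, 44 mm across, 90 mm tall, no label; loose on the tray, its axis about 49 mm from the turning axis. Origin at the centre of its underside, z up
- spice_a: spice jar with a flat yellowish lid, 42 mm across, 96 mm tall, loose on the tray, about 49 mm from the turning axis. Origin at the centre of its underside, z up
- spice_b: spice jar with a flat white lid, 47 mm across, 98 mm tall, loose on the tray, about 49 mm from the turning axis. Origin at the centre of its underside, z up
- spice_c: spice jar with a flat black lid, 40 mm across, 105 mm tall, loose on the tray, about 49 mm from the turning axis. Origin at the centre of its underside, z up
- egg_timer: bystander: round egg timer, 64 mm across, 47 mm high, loose on the worktop. Origin at the centre of its underside
- tape_roll: bystander: roll of tape lying flat, 98 mm across, 25 mm high, loose. Origin at the centre of its underside
- tea_tin: bystander: square green tea canister, 87 x 87 x 110 mm high, loose. Origin at the centre of its underside

How it is judged:
At the end, for the whole second after the job is handed in: Salt shaker on the front side, its axis within 10 mm of the line from the turning axis to the pointer; tray at rest; all four jars upright (0.1 rad) and at rest on the tray; egg timer, tape roll and tea canister within 15 mm of where they stood (y of salt_shaker in the frame of turntable between -0.01 and 0.01 m and x of salt_shaker in the frame of turntable below -0.03 m and velocity of joint platter between -0.05 and 0.05 rad/s and angle between each of salt_shaker, spice_a, spice_b, spice_c's own z axis and vertical below 0.1 rad and horizontal distance between each of salt_shaker, spice_a, spice_b, spice_c and turntable below 0.085 m and height (world z) of salt_shaker between 0.02 and 0.035 m and linear speed of each of salt_shaker, spice_a, spice_b, spice_c below 0.02 m/s and height (world z) of spice_a between 0.02 and 0.035 m and height (world z) of spice_b between 0.02 and 0.035 m and height (world z) of spice_c between 0.02 and 0.035 m and distance of each of egg_timer, tape_roll, tea_tin from where it was at the start of the episode below 0.015 m); the robot touches nothing.
It fails at once if the robot touches one of the four jars on the tray (more than 1 N) (contact force between any of the fingers, the arm and salt_shaker above 1 N or contact force between any of the fingers, the arm and spice_a above 1 N or contact force between any of the fingers, the arm and spice_b above 1 N or contact force between any of the fingers, the arm and spice_c above 1 N).
It fails at once if a jar is lifted off the tray or leaves it (15 mm up, or over the rim) (height (world z) of any of salt_shaker, spice_a, spice_b, spice_c above 0.042 m or horizontal distance between any of salt_shaker, spice_a, spice_b, spice_c and turntable above 0.1 m).
It fails at once if a jar tips (more than 0.35 rad) (angle between any of salt_shaker, spice_a, spice_b, spice_c's own z axis and vertical above 0.35 rad).
It fails at once if the egg timer, tape roll or tea canister is shifted by more than 15 mm (distance of any of egg_timer, tape_roll, tea_tin from where it was at the start of the episode above 0.015 m).
It also fails if it takes over 54 s, if anything falls off the work surface, if the arm or the gripper's body presses on something with over 40 N, if the wrist force passes 120 N, or if a joint passes its speed limit or range.

ROBOT

A 6-joint arm with a two-finger parallel gripper is mounted at the origin on a cart in front of the work surface, level with it; the furniture and walls round the work are solid. World frame = base frame: x ahead of the robot, y to its left, z up, the work surface at z = 0. Lengths are in m, angles in rad, forces in N, time in s.
With the tool pointing down it reaches from about 0.225 to 0.875 m from the base axis. Payload 3.4 kg.
Tool frame: the origin (TCP) lies at the very end of the fingers, on their centre line; the grasp point (between the pads) lies 19 mm behind it; z points along the fingers, y is the line along which they close (so a half turn about z gives the same grasp; the last joint's range is limited). The gripper opens to 85 mm and grips with 20 to 120 N. Pads are 22 mm wide; open, the fingers measure 114 mm over their backs; the gripper's body (76 mm by 85 mm) begins 54 mm behind the grasp point. The pads swing forward as they close: fully open they stand 13 mm farther back than shut.
Start: joints at [1.11, 0.276, 1.505, -0, 1.361, -0.121], TCP at [0.192, 0.542, 0.231] pointing down, gripper open.
Joint ranges: [-2.89, 2.89], [-0.75, 2.08], [0.22, 2.7], [-1.18, 4.32], [0.11, 2.71], [-2.7, 2.7]. Speed limits (rad/s): [2.57, 2.57, 3.14, 3.14, 3.14, 3.14].

INTERFACE

Orientations are given as a unit quaternion [w, x, y, z].
In Python, from rig import readout, vision, manip gives the robot as it stands.
- The arm moves only by the shell command python3 -m handwheel 'ROWS' [FORCE]. ROWS is JSON, a list of rows, each a list of 3 entries, a list of its own where there are three numbers: the shift along the tool's x, y, z in mm, then the turn, a rotation vector about the tool's x, y, z in units of 6 degrees (1.0 is 6 degrees), then the closure, from -1 (fully open) to 1 (shut), so that 0 is half open. A call has 1 to 20 rows; each row shifts and turns the commanded pose from where the row before left it, along the tool's axes as they then stand; what a row does not reach is not made up. A row lasts 1/8 s, in which the tool goes at most 62.5 mm and 10.7 degrees, less where a joint would pass 70% of its speed; a pose out of reach is approached as far as the arm can. A call is refused whole if a number of a shift passes 62.5 or a number of a turn 1, either way. A call with a gripper value outside its range is refused whole. The fingers move at their own pace and stop on an object; FORCE is the grip in N (left out, the last holds). Time passes only in rows, so rows that do not move let the fingers close. It gives the time, the measured TCP pose, the force, the opening and the grip force at its end, in the units of the state.
- readout.get_state(): the state, without advancing time (a new reading comes with each control period).
- vision.get_image(name): name is "side" or "top"; returns the picture (400x640x3 uint8, blue, green, red); there is no depth.
- vision.camera_params(name): a dict with "intrinsics" (3x3 intrinsics, pixels), "rvec" (rotation vector, rad) and "tvec" (3), from world to camera coordinates, as OpenCV has them. Camera axes: x right, y down, z forward; pixel columns grow to the right and rows downward; lengths in m; the calibration is good to about 2 mm. A picture is of the moment at which its call begins. camera_params takes no time and is no camera call.
- manip.sign_off(): hands the job in; it is judged then, once.
The state is a dict: "clock": time; "qpos": joint angles; "qd": joint speeds; "effort": joint torques, N m; "position": TCP position; "ee_rot": TCP orientation; "contact_force": force on the tool from outside, world axes, zero at the start; "moment": the same for the moment, N m; "width": finger opening in m; "gripper_force": force on a finger pad.
Only numpy, scipy, OpenCV 4.12 (cv2) and the standard library are available. Lean on these libraries where they do the work, as an engineer would, in place of code of your own. Each camera call takes 0.05 s, during which the arm holds its last target. There are 200 camera calls.

## Working session

There is one attempt and no reset: what is moved stays moved. The work goes in short steps, Python scripts to look and compute and a shell command to move; the robot and the scene stay as the last step left them, time stands still between calls to the robot, and variables do not carry over. Pictures are saved under pics/ and viewed, at most 10 in all, crops included, and the job is handed in when it is done.

```bash
mkdir -p pics
cat > h.py <<'E'
import numpy as np,cv2
from rig import readout,vision,manip
def cam(n):
    p=vision.camera_params(n);K=np.array(p["intrinsics"],float);R=cv2.Rodrigues(np.array(p["rvec"],float))[0];return K,R,np.array(p["tvec"],float).ravel()
def ray(n,uv,z):
    K,R,t=cam(n);c=-R.T@t;d=R.T@np.linalg.inv(K)@np.array([uv[0],uv[1],1.]);return c+d*(z-c[2])/d[2]
def proj(n,P):
    K,R,t=cam(n);q=K@(R@np.array(P,float)+t);return q[:2]/q[2]
E
python3 - <<'E'
from h import *
for n in("top","side"):
    cv2.imwrite(f"pics/{n}0.png",vision.get_image(n));K,R,t=cam(n);print(n,-R.T@t,R[2],K[0,0])
s=readout.get_state();print(s)
E
```

```text
top [0.35079645 0.28746466 0.99589681] [ 0.2137741   0.01702019 -0.97673484] 425.9294520695598
side [ 0.12356236 -0.32167041  0.46988442] [ 0.48432099  0.73675859 -0.4718262 ] 376.66142093475605
{'clock': 0.1, 'qpos': array([ 1.10995015e+00,  2.76547665e-01,  1.50602730e+00,  2.13527969e-05,
        1.36071012e+00, -1.20992911e-01]), 'qd': array([ 0.000169  , -0.00254805, -0.00345061,  0.0005298 ,  0.00187334,
       -0.00109705]), 'effort': array([ 2.65009039e-04, -4.17700624e+01, -2.46403617e+01, -4.29531747e-04,
        5.88725408e-03,  5.57800888e-06]), 'position': array([0.19145359, 0.54167923, 0.23050887]), 'ee_rot': array([-2.52724347e-04,  1.69112181e-01,  9.85596446e-01, -8.07665196e-04]), 'contact_force': array([-0.39916289,  0.04999668, -0.18777495]), 'moment': array([-0.02870676, -0.0158134 , -0.01802397]), 'gripper_force': 0.0, 'width': 0.08536451072846957}
```

View pics/top0.png

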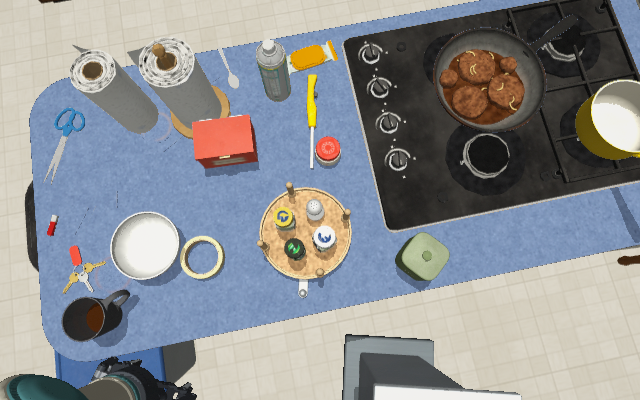

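View pics/side0.png

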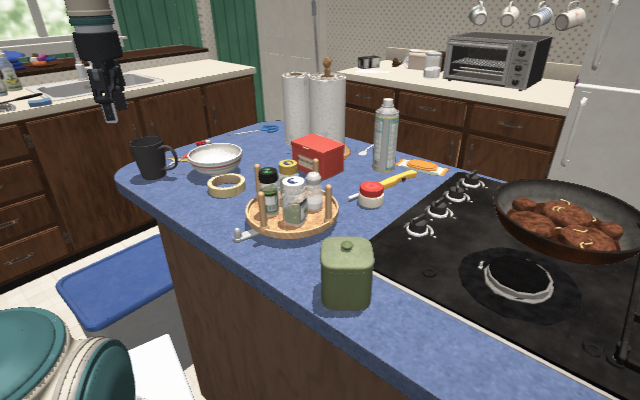

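Run:
```python
from h import *
im=cv2.imread("pics/top0.png")
x0,y0=230,160
cv2.imwrite("pics/z.png",cv2.resize(im[y0:y0+150,x0:x0+150],None,fx=4,fy=4,interpolation=cv2.INTER_CUBIC))
print("base",proj("top",[0,0,0]),"TCP",proj("top",[.192,.542,.231]))
# tray ellipse: wood mask
hsv=cv2.cvtColor(im,cv2.COLOR_BGR2HSV)
m=cv2.inRange(hsv,(8,50,90),(22,200,255));m[:, :240]=0;m[:,370:]=0;m[:175]=0;m[300:]=0
m=cv2.morphologyEx(m,cv2.MORPH_OPEN,np.ones((9,9)))
c=max(cv2.findContours(m,0,1)[0],key=cv2.contourArea);h=cv2.convexHull(c)
P=np.array([ray("top",q[0],.036)[:2] for q in h],np.float32);print("tray",cv2.minEnclosingCircle(P),cv2.fitEllipse(P))
for n,uv,z in(("pointer",(303,292),.029),("post back",(290,185.5),.118),("post right",(346.5,211),.118),("post front",(320,271),.118),("post left",(262,243),.118),("salt",(315,205),.116),("tin",(423,256),.11),("timer",(328,149),.047),("tape",(202,257),.025),("redbox",(225,140),.06)):print(n,ray("top",uv,z).round(3))
```

```text
base [448.55295189 467.26239315] TCP [165.07171431 375.06018656]
tray ((0.47423455119132996, 0.332277774810791), 0.1062748059630394) ((0.47286245226860046, 0.3318658471107483), (0.2053779810667038, 0.20893451571464539), 54.66746520996094)
pointer [0.34  0.328 0.029]
post back [0.559 0.366 0.118]
post right [0.511 0.244 0.118]
post front [0.384 0.292 0.118]
post left [0.434 0.415 0.118]
salt [0.52  0.311 0.116]
tin [0.427 0.082 0.11 ]
timer [0.668 0.291 0.047]
tape [0.403 0.561 0.025]
redbox [0.672 0.53  0.06 ]
```

View pics/z.png

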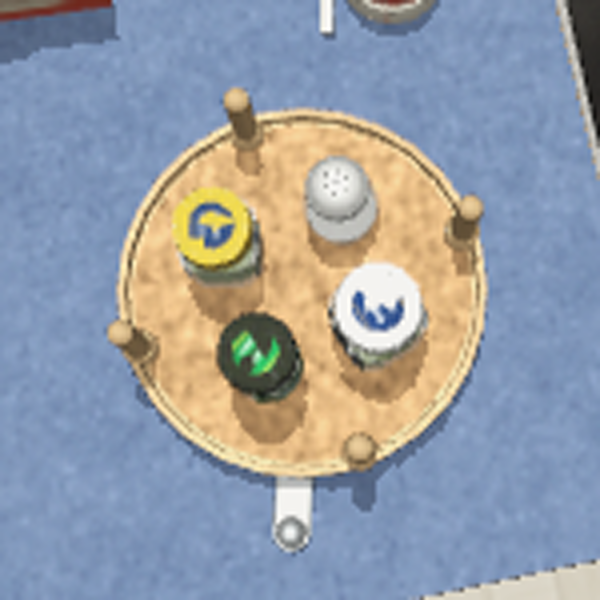

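```bash
cat >> h.py <<'E'
from scipy.spatial.transform import Rotation as Ro
C=np.array([.473,.331])
def tool(P,Q):
    q=readout.get_state()["ee_rot"];return (Ro.from_quat([q[1],q[2],q[3],q[0]]).inv().apply(np.subtract(Q,P))*1000).round(1)
def circ(a,R=.101,z=.085):return np.r_[C+R*np.array([np.cos(np.radians(a)),np.sin(np.radians(a))]),z]
E
python3 - <<'E'
from h import *
s=readout.get_state()["position"];p=circ(226)
print(tool(s,p), p)
a=np.linspace(226,62,21)
for i in range(20):print(a[i+1].round(1),tool(circ(a[i]),circ(a[i+1])).tolist())
E
```

```text
[-293.8 -196.4  145.8] [0.4028395  0.25834668 0.085     ]
217.8 [12.7, 6.9, -0.0]
209.6 [11.6, 8.7, -0.0]
201.4 [10.2, 10.2, -0.0]
193.2 [8.6, 11.6, -0.0]
185.0 [6.9, 12.7, -0.0]
176.8 [5.0, 13.5, -0.0]
168.6 [3.0, 14.1, -0.0]
160.4 [1.0, 14.4, -0.0]
152.2 [-1.1, 14.4, -0.0]
144.0 [-3.1, 14.1, -0.0]
135.8 [-5.1, 13.5, -0.0]
127.6 [-7.0, 12.7, -0.0]
119.4 [-8.7, 11.5, -0.0]
111.2 [-10.3, 10.2, -0.0]
103.0 [-11.6, 8.6, -0.0]
94.8 [-12.7, 6.9, -0.0]
86.6 [-13.6, 5.0, -0.0]
78.4 [-14.1, 3.0, -0.0]
70.2 [-14.4, 1.0, -0.0]
62.0 [-14.4, -1.1, -0.0]
```

```bash
python3 -m handwheel '[[[-29,-20,0],[0,0,0],1],[[-29,-20,0],[0,0,0],1],[[-29,-20,0],[0,0,0],1],[[-29,-20,0],[0,0,0],1],[[-29,-20,0],[0,0,0],1],[[-29,-20,0],[0,0,0],1],[[-29,-20,0],[0,0,0],1],[[-29,-20,0],[0,0,0],1],[[-31,-18,0],[0,0,0],1],[[-31,-18,0],[0,0,0],1],[[0,0,0],[0,0,0],1],[[0,0,0],[0,0,0],1]]'
python3 - <<'E'
from h import *
print(tool(readout.get_state()["position"],circ(226)))
a=vision.get_image("top")[150:320,220:380];b=vision.get_image("side")[60:300,130:450]
cv2.imwrite("pics/c.png",np.hstack([cv2.resize(a,(400,425)),cv2.resize(b,(400,300))[:, :] if 0 else cv2.copyMakeBorder(cv2.resize(b,(400,300)),0,125,0,0,0)]))
E
```

```text
clock: 1.6
position: [0.403, 0.2595, 0.231]
ee_rot: [-0.001, 0.169, 0.986, 0.0]
contact_force: [-0.4, 0.8, -0.2]
width: 0.0002
gripper_force: 0.0
[ -0.4  -1.1 146. ]
```

View pics/c.png

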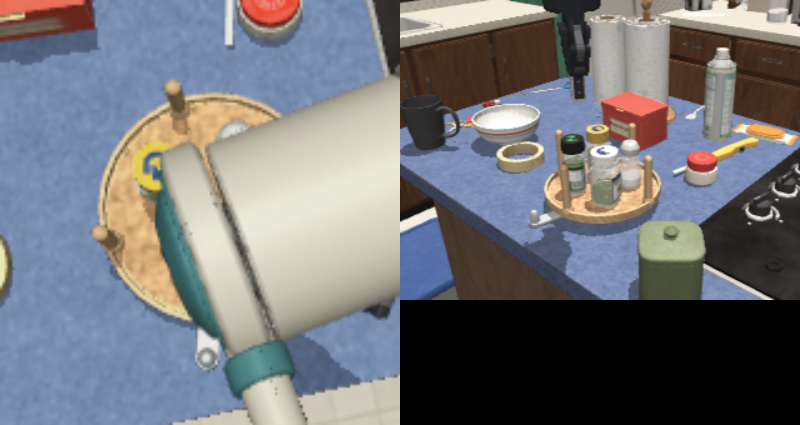

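The top view is blocked by the arm. The side view shows the closed fingertips (crop 577,98) above the near-right side of the front post (crop 562,135). I'll descend and push.

```bash
python3 -m handwheel '[[[0,-1,30],[0,0,0],1],[[0,0,30],[0,0,0],1],[[0,0,30],[0,0,0],1],[[0,0,30],[0,0,0],1],[[0,0,20],[0,0,0],1],[[0,0,6],[0,0,0],1],[[0,0,0],[0,0,0],1]]'
python3 -m handwheel '[[[12.7,6.9,0],[0,0,0],1],[[11.6,8.7,0],[0,0,0],1],[[10.2,10.2,0],[0,0,0],1],[[8.6,11.6,0],[0,0,0],1],[[0,0,0],[0,0,0],1]]'
python3 - <<'E'
from h import *
b=vision.get_image("side")[60:300,170:410]
cv2.imwrite("pics/d.png",cv2.resize(b,None,fx=2,fy=2))
print(tool(readout.get_state()["position"],circ(193.2)))
E
```

```text
clock: 2.58
position: [0.403, 0.2589, 0.0854]
ee_rot: [-0.0, 0.169, 0.986, 0.0]
contact_force: [-0.3, 0.8, 0.3]
width: -0.0004
gripper_force: 0.0
clock: 3.2
position: [0.3744, 0.3093, 0.0853]
ee_rot: [-0.0, 0.168, 0.986, 0.0]
contact_force: [0.1, 0.3, -0.1]
width: 0.0002
gripper_force: 0.0
[-0.4 -0.7  0.2]
```

View pics/d.png

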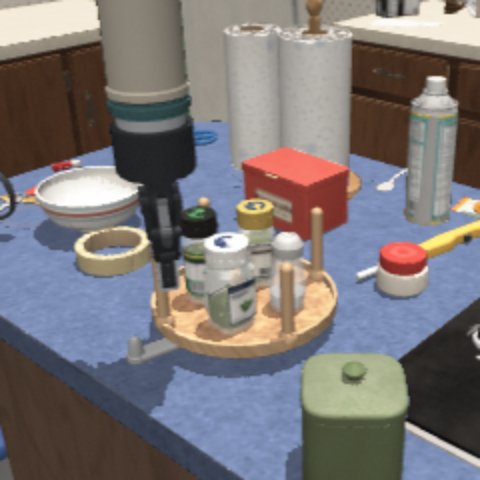

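The fingertips (crop 168,285) sit against the post (crop 160,300) just outside the rim, and the jars have turned clockwise a little. I'll continue.

```bash
python3 -m handwheel '[[[6.9,12.7,0],[0,0,0],1],[[5,13.5,0],[0,0,0],1],[[3,14.1,0],[0,0,0],1],[[1,14.4,0],[0,0,0],1],[[-1,14.4,0],[0,0,0],1],[[-3.1,14.1,0],[0,0,0],1],[[-5.1,13.5,0],[0,0,0],1],[[-7,12.7,0],[0,0,0],1],[[0,0,0],[0,0,0],1]]'
python3 -m handwheel '[[[-8.7,11.5,0],[0,0,0],1],[[-10.3,10.2,0],[0,0,0],1],[[-11.6,8.6,0],[0,0,0],1],[[-12.7,6.9,0],[0,0,0],1],[[-13.6,5,0],[0,0,0],1],[[-14.1,3,0],[0,0,0],1],[[-14.4,1,0],[0,0,0],1],[[-7,-0.5,0],[0,0,0],1],[[0,0,0],[0,0,0],1]]'
python3 - <<'E'
from h import *
a=vision.get_image("top")[150:320,220:380];b=vision.get_image("side")[60:300,170:410]
cv2.imwrite("pics/e.png",np.hstack([cv2.resize(a,(384,408)),cv2.resize(b,(408,408))]))
print(tool(readout.get_state()["position"],circ(66)))
E
```

```text
clock: 4.38
position: [0.4133, 0.4122, 0.0853]
ee_rot: [0.001, 0.169, 0.986, 0.001]
contact_force: [0.4, 0.4, -0.1]
width: -0.0001
gripper_force: 0.0
clock: 5.5
position: [0.515, 0.4231, 0.0854]
ee_rot: [0.0, 0.169, 0.986, 0.0]
contact_force: [-0.4, -0.5, 0.5]
width: 0.0001
gripper_force: 0.0
[-0.  -0.1  0.4]
```

View pics/e.png

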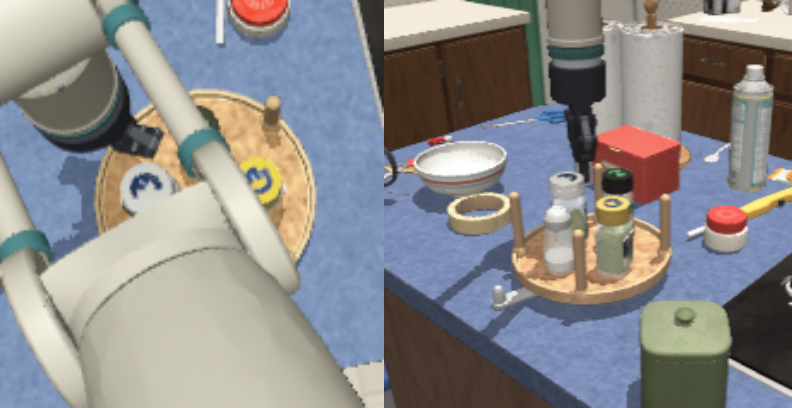

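The tray has turned: the salt is now near the front in the side view (crop 558,210), and the back post shows in the top view at crop (272,103).

Run:
```python
from h import *
def an(p):d=p[:2]-C;return np.degrees(np.arctan2(d[1],d[0])).round(1),np.hypot(*d).round(4)
print("post",an(ray("top",(333.3,190.5),.118)))
print("salt",an(ray("side",(272.4,182),.116)))
print("ptr side",an(ray("side",(170+(499-384)*240/408,60+290*240/408),.029)), "ptr top",an(ray("top",(302.5,292),.029)))
for n,x,y in(("L",516,196),("F",580,235),("R",665,198),("B",598,168)):print(n,an(ray("side",(170+(x-384)*240/408,60+y*240/408),.118)))
```

```text
post (np.float64(-35.4), np.float64(0.0982))
salt (np.float64(-167.9), np.float64(0.0499))
ptr side (np.float64(-175.0), np.float64(0.1377)) ptr top (np.float64(-179.0), np.float64(0.1336))
L (np.float64(150.5), np.float64(0.0916))
F (np.float64(-124.5), np.float64(0.1091))
R (np.float64(-43.3), np.float64(0.0984))
B (np.float64(51.1), np.float64(0.0805))
```

```bash
python3 - <<'E'
from h import *
s=readout.get_state()["position"]
print(tool(s,circ(58.5,z=.0854)))
E
python3 -m handwheel '[[[-5,0.5,0],[0,0,0],1],[[-5,-0.5,0],[0,0,0],1],[[-3,-0.8,0],[0,0,0],1],[[0,0,0],[0,0,0],1],[[6,0,0],[0,0,0],1],[[4,8,0],[0,0,0],1],[[0,4,-20],[0,0,0],1],[[0,0,-40],[0,0,0],1],[[0,0,-40],[0,0,0],1],[[0,0,-40],[0,0,0],1],[[30,30,0],[0,0,0],1],[[40,30,0],[0,0,0],1],[[40,30,0],[0,0,0],1],[[40,30,0],[0,0,0],1],[[40,0,0],[0,0,0],1],[[40,0,0],[0,0,0],1],[[40,0,0],[0,0,0],1],[[0,0,0],[0,0,0],1]]'
python3 - <<'E'
from h import *
im=vision.get_image("top");cv2.imwrite("pics/top1.png",im)
cv2.imwrite("pics/f.png",cv2.resize(im[160:310,230:380],None,fx=4,fy=4,interpolation=cv2.INTER_CUBIC))
E
```

```text
[-13.1  -2.    0. ]
clock: 7.85
position: [0.3024, 0.6377, 0.2255]
ee_rot: [-0.001, 0.167, 0.986, 0.0]
contact_force: [0.9, -0.4, 0.9]
width: -0.0001
gripper_force: 0.0
```

View pics/f.png

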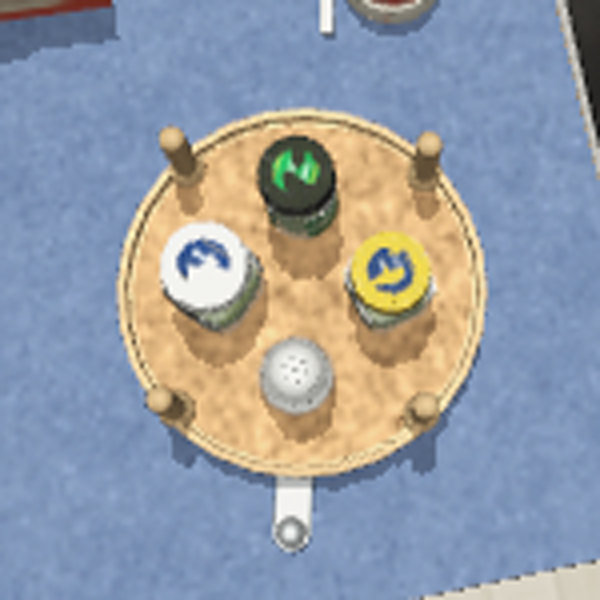

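The salt top is at crop (296,370) and the pointer tip at crop (290,530), so the salt sits in front. I'll check the offset numerically.

Run:
```python
from h import *
f=lambda x,y:(230+x/4,160+y/4)
posts=[ray("top",f(*p),.118)[:2] for p in((172,137),(429,142),(425,403),(162,399))]
c=np.mean(posts,0);pt=ray("top",f(290,530),.029)[:2];s=ray("top",f(296,370),.116)[:2]
for c in(c,C):
    u=(pt-c)/np.linalg.norm(pt-c);d=s-c;print(c,np.linalg.norm(pt-c),"along",u@d,"off",u[0]*d[1]-u[1]*d[0])
```

```text
[0.47189549 0.33026398] 0.13351847889094726 along 0.05235904948636185 off 0.002311773919107882
[0.473 0.331] 0.1346335882380045 along 0.0534877407059773 off 0.002747491262942686
```

The salt is about 2.5 mm off the line, well inside the 10 mm limit, so I'm handing in.

```bash
python3 -c "
from rig import manip
print(manip.sign_off())"
```

```text
the job is handed in; nothing more can be done
None
```

I handed the job in with the salt shaker facing front, about 2.5 mm off the pointer line by the last top image (limit 10 mm), all four jars upright and the arm clear of the turntable; I didn't re-measure the egg timer, tape roll or tea tin, and the sign-off returned no verdict.

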